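# Function-test a spring-closing shut-off valve

## Task

Function-test the spring-closing shut-off valve on the counter: take its lever by the black upright knob, cock it counter-clockwise against the spring until the catch holds it, without squashing the buffer just past the catch hard, and let go so that the catch alone holds it. Then, with the gripper clear of the lever, push the trip button down so that the lever flies all the way shut by itself, and let the button come up again. Leave the tools and fittings round the stand where they are.

Things in the scene. Friction and masses are not known exactly. Their poses are not given: they have to be found in the camera images.
- valve: valve on a fixed stand: 150 mm square base, brass body with its pipe along y, and on top a metal disc, radius 88 mm, upper face 62 mm above the counter. Origin on the upright stem's axis at counter level, z up. On the disc's far (+x) half a dark segment is clamped with a hooked catch (top 96 mm above the counter) and a buffer; its place along the disc differs each time and is not measured
- lever: the whole lever: a flat steel bar 16 mm wide, top face 78 mm above the counter, turning on the stem, with an upright black knob at its long end and a short tail with the tooth for the catch on the other side. Origin on the stem axis at counter level; its x axis is parallel to the valve's when shut. The spring pulls clockwise at the knob with 3 N when shut and 3 N more per radian
- knob (a point): centre of the lever's upright black round knob, 18 mm in diameter, from 78 to 123 mm above the counter; this point is 102 mm above the counter and 110 mm from the stem axis. The knob is fixed to the lever and does not spin
- lever_turn (a joint): turn of the lever about the stem (rad), 0 = shut: knob 132 degrees counter-clockwise from the valve's x axis; grows counter-clockwise seen from above. The catch snaps in somewhere from 0.75 to 1.45, to be found by feel; over the 0.35 rad before it it drags a little, and the pull at the knob drops by some 4 N as it snaps in. Eased back, the lever stands on the catch; uncaught it flies back to 0 within about half a second
- buffer (a joint): how far the rubber-tipped buffer is squashed (m), 0 = free. The lever's tail meets it about 0.05 rad (5 mm at the knob) past the catch point; then the force at the knob rises by about 2 N per mm. 1 mm of squash is 2.2 mm and about 5 N at the knob. More than 3 mm (some 15 N at the knob on top of the lever's spring) is ramming it
- button_top (a point): centre of the top face of the trip button, a dark steel mushroom head 24 mm in diameter on an upright guide, 100 mm from the stem axis on the valve's -y side; 92 mm above the counter when up. The lever never sweeps over it
- button (a joint): how far the trip button is down (m), 0 = up, end at 0.010. It is linked to the catch: 4 to 8 mm down frees the cocked lever (about 5 to 9 N), and it springs up when let go. It also dips while the lever drags under the catch and pops up when the catch snaps in
- pipe_top (a point): obstacle: upper end of a fixed grey pipe, 20 mm thick, that leans over the counter's front edge, to the left of the valve. From this end, 0.38 m above the counter, it runs straight down towards the robot to the floor: per metre of descent 0.44 m towards the robot (-x) and 0.09 m to the left (+y). Move the arm over it or round its top side; do not hit it
- screwdriver: bystander: screwdriver with a fat red handle, 29 x 209 x 28 mm, lying to the left of the valve stand; origin at the centre of its underside
- flux_tin: bystander: round tin with a green lid, 62 mm across, 34 mm high; origin at the centre of its underside
- marker_pen: bystander: white marker pen with a red cap, 15 x 133 x 16 mm, lying to the left of the stand, beyond the screwdriver; origin at the centre of its underside
- service_tap: bystander: small brass tap fitting, 21 x 44 x 33 mm; origin at the centre of its underside
- elbow_grey: bystander: grey pipe elbow, 42 x 42 x 26 mm; origin at the centre of its underside
- tape_measure: bystander: steel tape rule in a yellow and black case, 38 x 90 x 65 mm, behind the stand on the right; origin at the centre of its underside

How it is judged:
By the outcome, as a careful person would: the job done as asked, in the order asked, and still so for the second after the job is handed in, with the robot touching nothing.
It also fails if it takes over 67 s, if anything falls off the work surface, if the arm or the gripper's body presses on something with over 40 N, if the wrist force passes 120 N, or if a joint passes its speed limit or range.

## Robot

A 6-joint arm with a two-finger parallel gripper is mounted at the origin on a cart in front of the work surface, level with it; the furniture and walls round the work are solid. World frame = base frame: x ahead of the robot, y to its left, z up, the work surface at z = 0. Lengths are in m, angles in rad, forces in N, time in s.
With the tool pointing down it reaches from about 0.225 to 0.725 m from the base axis. Payload 3.1 kg.
Tool frame: the origin (TCP) lies midway between the tips of the shut fingers; the grasp point (between the pads) lies 19 mm behind it; z points along the fingers, y is the line along which they close (so a half turn about z gives the same grasp; the last joint's range is limited). The gripper opens to 85 mm and grips with 20 to 120 N. Pads are 22 mm wide; open, the fingers measure 114 mm over their backs; the gripper's body (76 mm by 85 mm) begins 54 mm behind the grasp point. The pads swing forward as they close: fully open they stand 13 mm farther back than shut.
Start: joints at [1.074, 0.048, 0.099, 1.622, 0, 1.443], TCP at [0.189, 0.49, 0.231] pointing down, gripper open.
Joint ranges: [-2.91, 2.91], [-0.99, 1.94], [-1.21, 1.42], [-2.12, 2.29], [-1.49, 1.47], [-3.14, 3.14]. Speed limits (rad/s): [2.79, 2.79, 3.14, 3.14, 3.14, 3.14].

## Interface

Orientations are given as a 3x3 rotation matrix whose columns are the frame's x, y, z axes.
In Python, from rig import readout, eyes, env gives the robot as it stands. The module is installed in compiled form; this text tells all that it offers.
- The arm moves only by the shell command python3 -m crank 'ROWS' [FORCE]. ROWS is JSON, a list of rows, each a list of 7 numbers: the shift along the tool's x, y, z in mm, then the turn, a rotation vector about the tool's x, y, z in degrees, then the finger opening in mm, from 0 to 85.4. In form: [[dx, dy, dz, ax, ay, az, jaw], ...]. A call has exactly 10 rows; each row shifts and turns the commanded pose from where the row before left it, along the tool's axes as they then stand; what a row does not reach is not made up. A row lasts 1/8 s, in which the tool goes at most 62.5 mm and 10.7 degrees, less where a joint would pass 70% of its speed; a pose out of reach is approached as far as the arm can. A call is refused whole if a number of a shift passes 62.5 or a number of a turn 10.7, either way. A call with a gripper value outside its range is refused whole. The fingers move at their own pace and stop on an object; FORCE is the grip in N (left out, the last holds). Time passes only in rows, so rows that do not move let the fingers close, or fill a call up. It gives the time, the measured TCP pose, the force, the opening and the grip force at its end, in the units of the state.
- readout.read_state(): the state, without advancing time (a new reading comes with each control period).
- eyes.camera(name): name is "scene" or "side" or "wrist"; returns a dict with "color" (384x512x3 uint8, red, green, blue), "intrinsics" (3x3 intrinsics, pixels), "origin" and "orientation" of the camera in the world. Camera axes: x right, y down, z forward; pixel columns grow to the right and rows downward; lengths in m; the calibration is good to about 2 mm. The wrist camera is an equidistant fisheye: a pixel r from the principal point sees the ray r / f radians off the axis. A picture is of the moment at which its call begins. There is no depth.
- env.job_done(): hands the job in; it is judged then, once.
The state is a dict: "t": time; "q": joint angles; "dq": joint speeds; "joint_efforts": joint torques, N m; "position": TCP position; "tcp_rot": TCP orientation; "contact_force": force on the tool from outside, world axes, zero at the start; "torque": the same for the moment, N m; "width": opening from 0.0 (shut) to 1.0 (fully open); "grip_force": force on a finger pad.
Only numpy, scipy, OpenCV 4.12 (cv2) and the standard library are available. Lean on these libraries where they do the work, as an engineer would, in place of code of your own. Each camera call takes 0.05 s, during which the arm holds its last target. There are 200 camera calls.

## Working session

There is one attempt and no reset: what is moved stays moved. The work goes in short steps, Python scripts to look and compute and a shell command to move; the robot and the scene stay as the last step left them, time stands still between calls to the robot, and variables do not carry over. Pictures are saved under pics/ and viewed, at most 10 in all, crops included, and the job is handed in when it is done.

```bash
mkdir -p pics
python3 - <<'E'
from rig import readout,eyes
import cv2,numpy as np
s=readout.read_state();print(s)
for n in("scene","side"):
    c=eyes.camera(n);cv2.imwrite(f"pics/{n}0.png",cv2.resize(c["color"][:,:,::-1],(800,600),interpolation=cv2.INTER_CUBIC));print(n,c["intrinsics"],c["origin"],c["orientation"])
E
```

```text
{'t': 0.0, 'q': array([ 1.07416430e+00,  4.87607940e-02,  9.75708694e-02,  1.62199033e+00,
       -2.47938433e-05,  1.44297313e+00]), 'dq': array([-0.00020953, -0.00030456,  0.00245763,  0.00117142, -0.00060331,
       -0.00109838]), 'joint_efforts': array([-1.51009350e-03, -3.38783312e+01,  3.20014930e+01,  2.04757688e-02,
       -1.89700681e-04,  5.51297354e-07]), 'position': array([0.18899918, 0.48913928, 0.23009841]), 'tcp_rot': array([[-9.32757285e-01,  3.60503267e-01, -1.11406381e-03],
       [ 3.60504880e-01,  9.32754946e-01, -2.10774267e-03],
       [ 2.79300414e-04, -2.36763777e-03, -9.99997158e-01]]), 'contact_force': array([-0.60443263,  0.37713039,  0.23182939]), 'torque': array([-0.03717015,  0.00790609,  0.02599623]), 'grip_force': 0.0, 'width': 0.9996340938547422}
scene [[414.90807147   0.         256.66240879]
 [  0.         414.90807147 190.87662794]
 [  0.           0.           1.        ]] [ 0.21713469 -0.65273793  1.00427296] [[ 0.86152868 -0.37840182  0.33849726]
 [-0.50768427 -0.64864445  0.56702474]
 [ 0.00500118 -0.66035782 -0.75093445]]
side [[372.15031686   0.         254.84051562]
 [  0.         372.15031686 189.73625829]
 [  0.           0.           1.        ]] [ 0.16281824 -0.70198444  0.69755475] [[ 0.83460307 -0.29147231  0.46742016]
 [-0.55032913 -0.40423874  0.73056751]
 [-0.02399087 -0.86696882 -0.4977846 ]]
```

View pics/scene0.png

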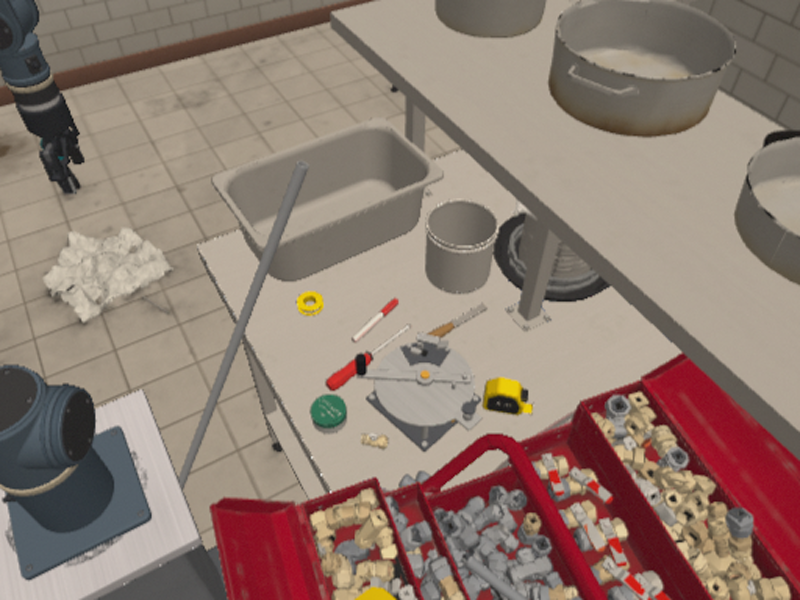

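View pics/side0.png

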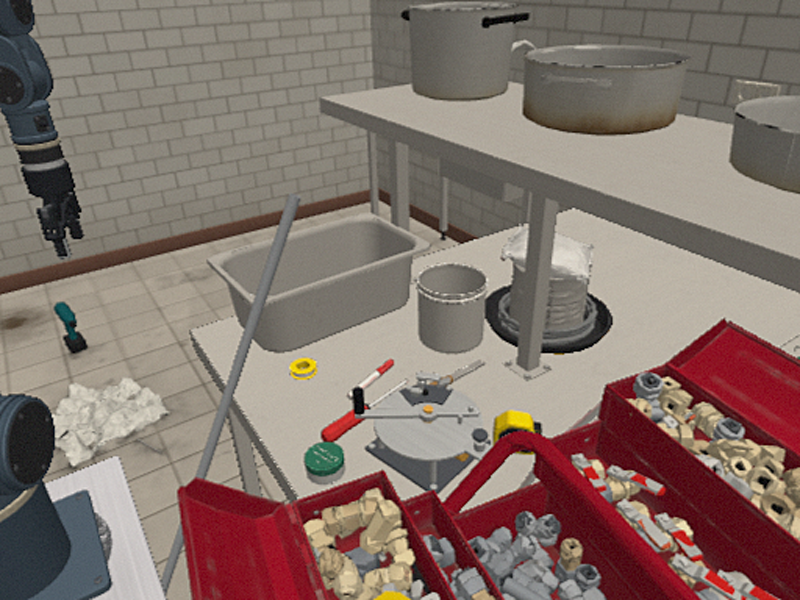

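The scene view shows the stem cap near (425,375), knob near (362,362), button near (470,407) and pipe top at (302,165). In the side view the stem is near (428,410), the knob at (358,400), the button at (480,436) and the pipe top at (294,198). I'll take enlarged crops for better readings.

Run:
```python
import cv2,numpy as np
from rig import eyes
a=eyes.camera("scene")["color"][200:300,195:355,::-1];b=eyes.camera("side")["color"][220:320,190:350,::-1]
o=np.vstack([cv2.resize(a,(480,300),interpolation=cv2.INTER_CUBIC)]*1+[cv2.resize(b,(480,300),interpolation=cv2.INTER_CUBIC)])
cv2.imwrite("pics/c1.png",o)
```

```text
(no output)
```

View pics/c1.png

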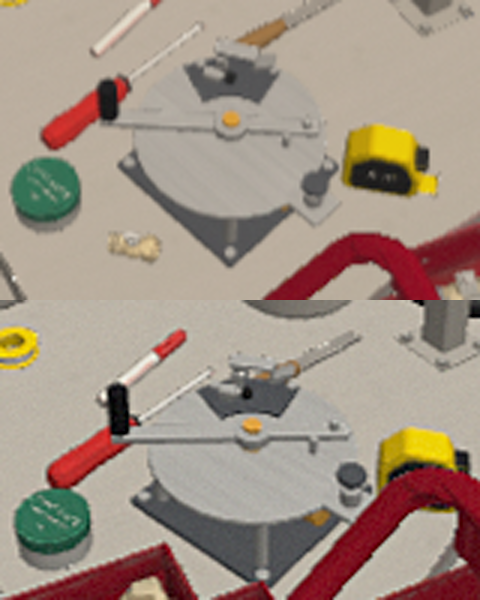

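The crops show, in scene crop pixels, the stem cap at (231,119), knob centre at (108,101) and button top at (316,181). In the side crop they are at (252,127), (119.5,109) and (351,170). The toolbox handle is in front, to the right of the button.

```bash
cat > h.py <<'E'
import numpy as np
from rig import readout,eyes
def ray(c,u,v):
    K=c["intrinsics"];d=np.array([(u-K[0,2])/K[0,0],(v-K[1,2])/K[1,1],1]);return c["orientation"]@d
def atz(c,u,v,z):
    d=ray(c,u,v);o=np.array(c["origin"]);return o+d*(z-o[2])/d[2]
def fish(c,u,v,z):
    K=c["intrinsics"];a=np.array([u-K[0,2],v-K[1,2]]);r=np.hypot(*a);th=r/K[0,0]
    d=np.r_[a/r*np.sin(th),np.cos(th)];d=c["orientation"]@d;o=np.array(c["origin"]);return o+d*(z-o[2])/d[2]
def fproj(c,p):
    K=c["intrinsics"];d=c["orientation"].T@(np.array(p)-c["origin"]);th=np.arctan2(np.hypot(d[0],d[1]),d[2]);k=d[:2]/np.hypot(d[0],d[1])
    return K[:2,2]+K[0,0]*th*k
E
python3 - <<'E'
from h import *
S=eyes.camera("scene");D=eyes.camera("side")
for n,a,b,z in(("stem",(272,239.7),(274,262.3),.082),("knob",(231,233.7),(229.8,256.3),.102),("button",(300.3,260.3),(307,276.7),.092),("pipe",(193.3,105.6),(188.2,126.7),.38),("hndl top",(359/1,0),(0,0),.1)):
    p=atz(S,*a,z);q=atz(D,*b,z);print(n,p.round(4),q.round(4))
for u,v in((495,437),(440,480),(575,560),(318,525),(280,270)):print("box?",atz(S,u*.64,v*.64,.2).round(3),atz(S,u*.64,v*.64,.1).round(3))
# triangulate toolbox handle apex: scene(490,440) side(530,425)
def tri(a,b):
    A=[];B=[]
    for c,p in((S,a),(D,b)):
        d=ray(c,p[0]*.64,p[1]*.64);d/=np.linalg.norm(d);M=np.eye(3)-np.outer(d,d);A.append(M);B.append(M@c["origin"])
    return np.linalg.lstsq(np.vstack(A),np.hstack(B),rcond=None)[0].round(3)
print(tri((430,490),(447,503)),tri((497,436),(512,437)),tri((302,165),(294,198)),tri((213,505),(180,490)),tri((686,360),(728,325)))
E
```

```text
stem [ 0.5798 -0.1274  0.082 ] [ 0.5807 -0.1276  0.082 ]
knob [ 0.4882 -0.0675  0.102 ] [ 0.4912 -0.0661  0.102 ]
button [ 0.6048 -0.2235  0.092 ] [ 0.6071 -0.221   0.092 ]
pipe [0.5057 0.1356 0.38  ] [0.4993 0.1203 0.38  ]
hndl top [1.6875 0.8484 0.1   ] [ 0.8388 19.2483  0.1   ]
box? [ 0.562 -0.333  0.2  ] [ 0.605 -0.293  0.1  ]
box? [ 0.461 -0.348  0.2  ] [ 0.492 -0.31   0.1  ]
box? [ 0.547 -0.519  0.2  ] [ 0.588 -0.502  0.1  ]
box? [ 0.296 -0.321  0.2  ] [ 0.305 -0.28   0.1  ]
box? [0.433 0.115 0.2  ] [0.46 0.21 0.1 ]
[ 0.457 -0.334  0.149] [ 0.571 -0.323  0.181] [0.511 0.15  0.369] [ 0.193 -0.272  0.281] [ 0.798 -0.42   0.315]
```

```bash
python3 -m crank '[[-8,-47.5,-25,0,0,0,85],[-8,-47.5,-25,0,0,0,85],[-8,-47.5,-25,0,0,0,85],[-8,-47.5,-25,0,0,0,85],[-38.6,-35,0,0,0,0,85],[-38.6,-35,0,0,0,0,85],[-38.6,-35,0,0,0,0,85],[-38.6,-35,0,0,0,0,85],[-38.6,-35,0,0,0,0,85],[-38.6,-35,0,0,0,0,85]]' 40
```

```text
t: 1.55
position: [0.2914, 0.0199, 0.3316]
tcp_rot: [[-0.933, 0.361, 0.002], [0.361, 0.933, 0.0], [-0.002, 0.001, -1.0]]
contact_force: [1.3, 2.0, -0.6]
width: 0.994
grip_force: 0.0
```

```bash
python3 -m crank '[[-44,-2,22,0,0,0,85],[-44,-2,22,0,0,0,85],[-44,-2,22,0,0,0,85],[-44,-2,22,0,0,0,85],[-42,-1,24,0,0,0,85],[0,0,0,0,0,6.3,85],[0,0,0,0,0,6.3,85],[0,0,0,0,0,0,85],[0,0,0,0,0,0,85],[0,0,0,0,0,0,85]]' 40
python3 - <<'E'
from h import *
import cv2
c=eyes.camera("wrist");cv2.imwrite("pics/w1.png",cv2.resize(c["color"][:,:,::-1],(800,600),interpolation=cv2.INTER_CUBIC))
print(c["intrinsics"],c["origin"])
for n,p in(("knobtop",(.4897,-.067,.123)),("stem",(.58,-.1275,.082)),("button",(.606,-.222,.092))):print(n,(fproj(c,p)/.64).round())
E
```

```text
t: 2.8
position: [0.491, -0.0654, 0.2195]
tcp_rot: [[-0.832, 0.555, 0.0], [0.555, 0.832, -0.0], [-0.0, 0.0, -1.0]]
contact_force: [0.2, 0.4, 0.2]
width: 0.994
grip_force: 0.0
[[297.31863964   0.         251.66022872]
 [  0.         297.31863964 191.64697591]
 [  0.           0.           1.        ]] [ 0.43334034 -0.02696087  0.36218698]
knobtop [390. 301.]
stem [390. 433.]
button [307. 517.]
```

View pics/w1.png

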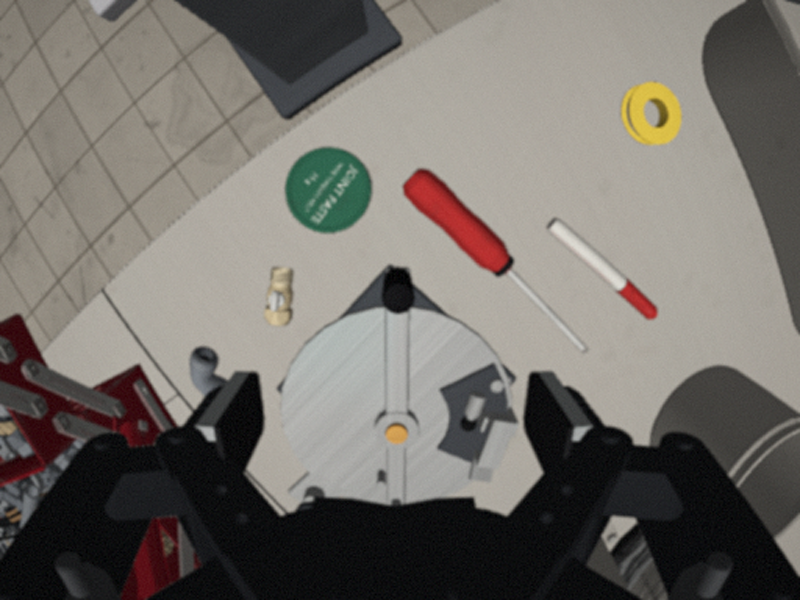

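The wrist view shows the knob top at (399,293), the stem cap at (397,433), and the button part-hidden at (313,494). The catch segment is on the right at about (480,410). The fingers straddle the lever line.

Run:
```python
from h import *
c=eyes.camera("wrist");s=readout.read_state();R=s["tcp_rot"]
for n,p,z in(("knob",(399,293),.123),("stem",(397,433),.084),("button",(313,494),.092)):
    w=fish(c,p[0]*.64,p[1]*.64,z);print(n,w.round(4),"tool mm",(R.T@(w-s["position"])*1000).round(1))
```

```text
knob [ 0.4887 -0.0603  0.123 ] tool mm [ 4.8  2.9 96.5]
stem [ 0.5815 -0.1227  0.084 ] tool mm [-107.     2.5  135.6]
button [ 0.5897 -0.2031  0.092 ] tool mm [-158.4  -59.9  127.6]
```

```bash
python3 -m crank '[[2,1,27,0,0,0,85],[0,0,27,0,0,0,85],[0,0,27,0,0,0,85],[0,0,26,0,0,0,85],[0,0,25,0,0,0,85],[0,0,0,0,0,0,12],[0,0,0,0,0,0,12],[0,0,0,0,0,0,12],[0,0,0,0,0,0,12],[0,0,0,0,0,0,12]]' 40
```

```text
t: 4.15
position: [0.4913, -0.0632, 0.0889]
tcp_rot: [[-0.832, 0.555, 0.004], [0.555, 0.832, 0.001], [-0.003, 0.002, -1.0]]
contact_force: [0.8, 2.0, 4.3]
width: 0.203
grip_force: 39.2
```

```bash
python3 -m crank '[[-0.24,-7.3,0,0,0,-3.8,12],[-0.24,-7.3,0,0,0,-3.8,12],[-0.24,-7.3,0,0,0,-3.8,12],[-0.24,-7.3,0,0,0,-3.8,12],[-0.24,-7.3,0,0,0,-3.8,12],[-0.24,-7.3,0,0,0,-3.8,12],[-0.24,-7.3,0,0,0,-3.8,12],[-0.24,-7.3,0,0,0,-3.8,12],[-0.24,-7.3,0,0,0,-3.8,12],[-0.24,-7.3,0,0,0,-3.8,12]]' 40
cat > m.py <<'E'
from h import *
s=readout.read_state();f=s["tcp_rot"].T@s["contact_force"];v=s["position"][:2]-np.array([.5805,-.126])
a=np.degrees(np.arctan2(v[1],v[0]))%360-146.1
print("t",round(s["t"],2),"force tool",f.round(1),"r",np.hypot(*v).round(4),"ang deg",a.round(1),"rad",np.radians(a).round(3),"yaw",np.degrees(np.arctan2(*s["tcp_rot"][[1,0],1])).round(1),"spring",(3+3*np.radians(a)).round(1), "grip",round(s["grip_force"],1))
E
python3 m.py
```

```text
t: 5.4
position: [0.4732, -0.132, 0.0889]
tcp_rot: [[-0.997, -0.077, 0.004], [-0.077, 0.997, 0.002], [-0.004, 0.002, -1.0]]
contact_force: [2.5, 4.8, 4.2]
width: 0.199
grip_force: 39.4
t 5.4 force tool [-2.9  4.7 -4.2] r 0.1074 ang deg 37.1 rad 0.648 yaw 94.4 spring 4.9 grip 39.4
```

```bash
python3 -m crank '[[-0.1,-0.67,0,0,0,-0.35,12],[-0.1,-0.67,0,0,0,-0.35,12],[-0.1,-0.67,0,0,0,-0.35,12],[-0.02,-0.67,0,0,0,-0.35,12],[-0.02,-0.67,0,0,0,-0.35,12],[-0.02,-0.67,0,0,0,-0.35,12],[-0.02,-0.67,0,0,0,-0.35,12],[-0.02,-0.67,0,0,0,-0.35,12],[-0.02,-0.67,0,0,0,-0.35,12],[-0.02,-0.67,0,0,0,-0.35,12]]' 40 >/dev/null;python3 m.py
```

```text
t 6.65 force tool [-0.9  3.6 -6.3] r 0.1073 ang deg 40.6 rad 0.709 yaw 97.8 spring 5.1 grip 39.5
```

```bash
python3 -m crank '[[-0.02,-0.67,0,0,0,-0.35,12],[-0.02,-0.67,0,0,0,-0.35,12],[-0.02,-0.67,0,0,0,-0.35,12],[-0.02,-0.67,0,0,0,-0.35,12],[-0.02,-0.67,0,0,0,-0.35,12],[-0.02,-0.67,0,0,0,-0.35,12],[-0.02,-0.67,0,0,0,-0.35,12],[-0.02,-0.67,0,0,0,-0.35,12],[-0.02,-0.67,0,0,0,-0.35,12],[-0.02,-0.67,0,0,0,-0.35,12]]' 40 >/dev/null;python3 m.py
```

```text
t 7.9 force tool [-1.9  4.3 -4.9] r 0.1072 ang deg 44.1 rad 0.77 yaw 101.3 spring 5.3 grip 39.5
```

```bash
python3 -m crank '[[-0.02,-0.67,0,0,0,-0.35,12],[-0.02,-0.67,0,0,0,-0.35,12],[-0.02,-0.67,0,0,0,-0.35,12],[-0.02,-0.67,0,0,0,-0.35,12],[-0.02,-0.67,0,0,0,-0.35,12],[-0.02,-0.67,0,0,0,-0.35,12],[-0.02,-0.67,0,0,0,-0.35,12],[-0.02,-0.67,0,0,0,-0.35,12],[-0.02,-0.67,0,0,0,-0.35,12],[-0.02,-0.67,0,0,0,-0.35,12]]' 40 >/dev/null;python3 m.py
```

```text
t 9.15 force tool [-1.2  3.5 -6.4] r 0.1071 ang deg 47.7 rad 0.832 yaw 104.8 spring 5.5 grip 39.6
```

```bash
python3 -m crank '[[-0.02,-0.67,0,0,0,-0.35,12],[-0.02,-0.67,0,0,0,-0.35,12],[-0.02,-0.67,0,0,0,-0.35,12],[-0.02,-0.67,0,0,0,-0.35,12],[-0.02,-0.67,0,0,0,-0.35,12],[-0.02,-0.67,0,0,0,-0.35,12],[-0.02,-0.67,0,0,0,-0.35,12],[-0.02,-0.67,0,0,0,-0.35,12],[-0.02,-0.67,0,0,0,-0.35,12],[-0.02,-0.67,0,0,0,-0.35,12]]' 40 >/dev/null;python3 m.py
```

```text
t 10.4 force tool [-1.1  4.7 -6.9] r 0.107 ang deg 51.2 rad 0.894 yaw 108.3 spring 5.7 grip 39.6
```

```bash
python3 -m crank '[[-0.02,-0.67,0,0,0,-0.35,12],[-0.02,-0.67,0,0,0,-0.35,12],[-0.02,-0.67,0,0,0,-0.35,12],[-0.02,-0.67,0,0,0,-0.35,12],[-0.02,-0.67,0,0,0,-0.35,12],[-0.02,-0.67,0,0,0,-0.35,12],[-0.02,-0.67,0,0,0,-0.35,12],[-0.02,-0.67,0,0,0,-0.35,12],[-0.02,-0.67,0,0,0,-0.35,12],[-0.02,-0.67,0,0,0,-0.35,12]]' 40 >/dev/null;python3 m.py
python3 - <<'E'
import cv2
from rig import eyes
c=eyes.camera("side")["color"][220:310,220:340,::-1];cv2.imwrite("pics/s2.png",cv2.resize(c,(800,600),interpolation=cv2.INTER_CUBIC))
E
```

```text
t 11.65 force tool [-0.2  5.4 -6.8] r 0.1069 ang deg 54.8 rad 0.956 yaw 111.8 spring 5.9 grip 39.6
```

View pics/s2.png

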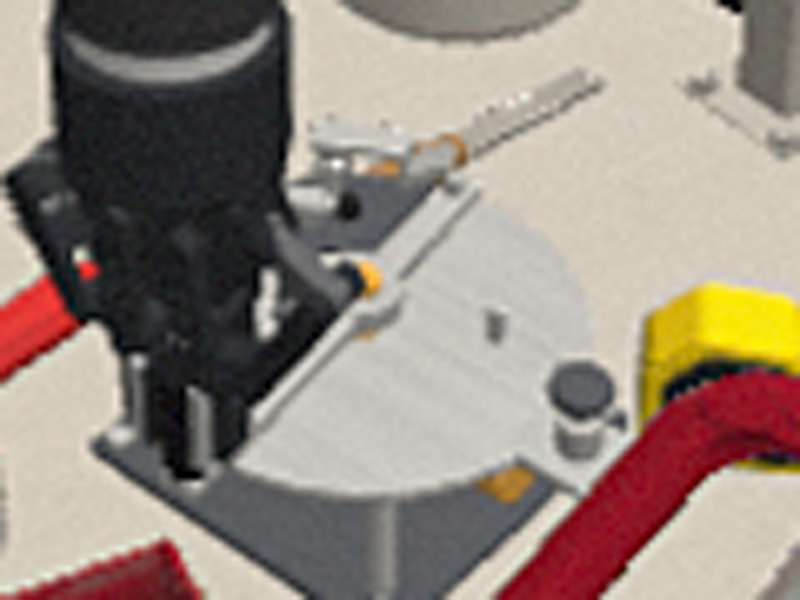

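The side crop shows the lever tail just entering under the hook near (440,165), with the buffer's black tip at (348,205) still clearly ahead. The button is up at (580,385).

```bash
python3 -m crank '[[-0.02,-0.67,0,0,0,-0.35,12],[-0.02,-0.67,0,0,0,-0.35,12],[-0.02,-0.67,0,0,0,-0.35,12],[-0.02,-0.67,0,0,0,-0.35,12],[-0.02,-0.67,0,0,0,-0.35,12],[-0.02,-0.67,0,0,0,-0.35,12],[-0.02,-0.67,0,0,0,-0.35,12],[-0.02,-0.67,0,0,0,-0.35,12],[-0.02,-0.67,0,0,0,-0.35,12],[-0.02,-0.67,0,0,0,-0.35,12]]' 40 >/dev/null;python3 m.py
```

```text
t 12.95 force tool [-1.3  4.7 -7.5] r 0.1068 ang deg 58.2 rad 1.016 yaw 115.3 spring 6.0 grip 39.7
```

```bash
python3 -m crank '[[-0.02,-0.67,0,0,0,-0.35,12],[-0.02,-0.67,0,0,0,-0.35,12],[-0.02,-0.67,0,0,0,-0.35,12],[-0.02,-0.67,0,0,0,-0.35,12],[-0.02,-0.67,0,0,0,-0.35,12],[-0.02,-0.67,0,0,0,-0.35,12],[-0.02,-0.67,0,0,0,-0.35,12],[-0.02,-0.67,0,0,0,-0.35,12],[-0.02,-0.67,0,0,0,-0.35,12],[-0.02,-0.67,0,0,0,-0.35,12]]' 40 >/dev/null;python3 m.py
```

```text
t 14.2 force tool [-0.   5.6 -8.1] r 0.1068 ang deg 61.8 rad 1.078 yaw 118.8 spring 6.2 grip 39.7
```

```bash
python3 -m crank '[[-0.02,-0.67,0,0,0,-0.35,12],[-0.02,-0.67,0,0,0,-0.35,12],[-0.02,-0.67,0,0,0,-0.35,12],[-0.02,-0.67,0,0,0,-0.35,12],[-0.02,-0.67,0,0,0,-0.35,12],[-0.02,-0.67,0,0,0,-0.35,12],[-0.02,-0.67,0,0,0,-0.35,12],[-0.02,-0.67,0,0,0,-0.35,12],[-0.02,-0.67,0,0,0,-0.35,12],[-0.02,-0.67,0,0,0,-0.35,12]]' 40 >/dev/null;python3 m.py
```

```text
t 15.45 force tool [ 0.2  5.9 -9.1] r 0.1067 ang deg 65.3 rad 1.14 yaw 122.2 spring 6.4 grip 39.8
```

```bash
python3 -m crank '[[-0.02,-0.67,-0.1,0,0,-0.35,12],[-0.02,-0.67,-0.1,0,0,-0.35,12],[-0.02,-0.67,-0.1,0,0,-0.35,12],[-0.02,-0.67,-0.1,0,0,-0.35,12],[-0.02,-0.67,0,0,0,-0.35,12],[-0.02,-0.67,0,0,0,-0.35,12],[-0.02,-0.67,0,0,0,-0.35,12],[-0.02,-0.67,0,0,0,-0.35,12],[-0.02,-0.67,0,0,0,-0.35,12],[-0.02,-0.67,0,0,0,-0.35,12]]' 40 >/dev/null;python3 m.py
```

```text
t 16.7 force tool [-0.1  5.8 -8.8] r 0.1067 ang deg 68.7 rad 1.199 yaw 125.7 spring 6.6 grip 39.7
```

```bash
python3 -m crank '[[-0.02,-0.67,0,0,0,-0.35,12],[-0.02,-0.67,0,0,0,-0.35,12],[-0.02,-0.67,0,0,0,-0.35,12],[-0.02,-0.67,0,0,0,-0.35,12],[-0.02,-0.67,0,0,0,-0.35,12],[-0.02,-0.67,0,0,0,-0.35,12],[-0.02,-0.67,0,0,0,-0.35,12],[-0.02,-0.67,0,0,0,-0.35,12],[-0.02,-0.67,0,0,0,-0.35,12],[-0.02,-0.67,0,0,0,-0.35,12]]' 40 >/dev/null;python3 m.py
python3 - <<'E'
import cv2
from rig import eyes
c=eyes.camera("side")["color"][220:310,220:340,::-1];cv2.imwrite("pics/s3.png",cv2.resize(c,(800,600),interpolation=cv2.INTER_CUBIC))
E
```

```text
t 17.95 force tool [ 0.   6.  -8.1] r 0.1066 ang deg 72.3 rad 1.262 yaw 129.2 spring 6.8 grip 39.7
```

View pics/s3.png

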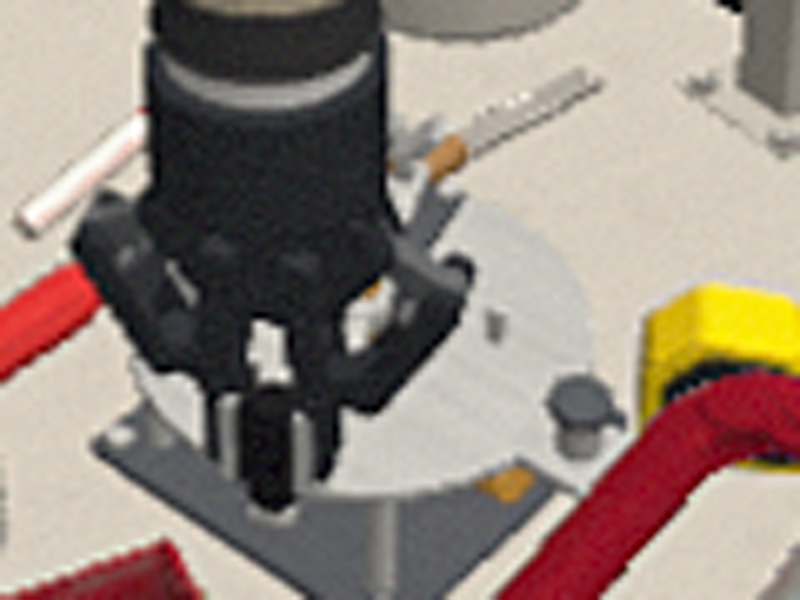

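The gripper hides the catch. The button top has dropped from row about 385 to 398, so the lever is dragging under the catch. I'll track the button height in code alongside the force.

```bash
cat >> m.py <<'E'
import cv2
c=cv2.cvtColor(eyes.camera("side")["color"],cv2.COLOR_RGB2GRAY)[270:284,303:311].astype(float)
w=np.clip(130-c,0,60);print("button row",((w.sum(1)@np.arange(270,284))/w.sum()).round(2))
E
python3 - <<'E'
import cv2,numpy as np
for n in("s2","s3"):
    c=cv2.resize(cv2.imread(f"pics/{n}.png",0),(120,90),interpolation=cv2.INTER_AREA)[50:64,83:91].astype(float);w=np.clip(130-c,0,60);print(n,((w.sum(1)@np.arange(270,284))/w.sum()).round(2))
E
python3 -m crank '[[-0.02,-0.57,0,0,0,-0.3,12],[-0.02,-0.57,0,0,0,-0.3,12],[-0.02,-0.57,0,0,0,-0.3,12],[-0.02,-0.57,0,0,0,-0.3,12],[-0.02,-0.57,0,0,0,-0.3,12],[-0.02,-0.57,0,0,0,-0.3,12],[-0.02,-0.57,0,0,0,-0.3,12],[-0.02,-0.57,0,0,0,-0.3,12],[-0.02,-0.57,0,0,0,-0.3,12],[-0.02,-0.57,0,0,0,-0.3,12]]' 40 >/dev/null;python3 m.py
```

```text
s2 278.62
s3 280.34
t 19.25 force tool [ 0.3  5.5 -6.3] r 0.1066 ang deg 75.5 rad 1.318 yaw 132.2 spring 7.0 grip 39.7
button row 280.19
```

```bash
python3 -m crank '[[-0.02,-0.57,0,0,0,-0.3,12],[-0.02,-0.57,0,0,0,-0.3,12],[-0.02,-0.57,0,0,0,-0.3,12],[-0.02,-0.57,0,0,0,-0.3,12],[-0.02,-0.57,0,0,0,-0.3,12],[-0.02,-0.57,0,0,0,-0.3,12],[-0.02,-0.57,0,0,0,-0.3,12],[-0.02,-0.57,0,0,0,-0.3,12],[-0.02,-0.57,0,0,0,-0.3,12],[-0.02,-0.57,0,0,0,-0.3,12]]' 40 >/dev/null;python3 m.py
```

```text
t 20.55 force tool [ 0.6  6.1 -8. ] r 0.1066 ang deg 78.6 rad 1.372 yaw 135.2 spring 7.1 grip 39.7
button row 278.6
```

```bash
python3 -m crank '[[0,0.57,0,0,0,0.3,12],[0,0.57,0,0,0,0.3,12],[0,0.57,0,0,0,0.3,12],[0,0.57,0,0,0,0.3,12],[0,0.57,0,0,0,0.3,12],[0,0.57,0,0,0,0.3,12],[0,0.57,0,0,0,0.3,12],[0,0,0,0,0,0,12],[0,0,0,0,0,0,12],[0,0,0,0,0,0,12]]' 40 >/dev/null;python3 m.py
```

```text
t 21.85 force tool [ 0.8  3.9 -6.2] r 0.1066 ang deg 76.8 rad 1.34 yaw 133.1 spring 7.0 grip 39.6
button row 278.6
```

```bash
python3 -m crank '[[0,0.5,0,0,0,0.25,12],[0,0.5,0,0,0,0.25,12],[0,0.5,0,0,0,0.25,12],[0,0.5,0,0,0,0.25,12],[0,0.5,0,0,0,0.25,12],[0,0.5,0,0,0,0.25,12],[0,0,0,0,0,0,12],[0,0,0,0,0,0,12],[0,0,0,0,0,0,12],[0,0,0,0,0,0,12]]' 40 >/dev/null;python3 m.py
```

```text
t 23.15 force tool [ 0.7 -1.2 -5.2] r 0.1066 ang deg 76.2 rad 1.33 yaw 131.7 spring 7.0 grip 39.4
button row 278.59
```

The lever now stands on the catch, since the pull has reversed and the button is up. Releasing.

```bash
python3 -m crank '[[0,0,0,0,0,0,40],[0,0,0,0,0,0,60],[0,0,0,0,0,0,60],[0,0,0,0,0,0,60],[0,0,-10,0,0,0,60],[0,0,-20,0,0,0,60],[0,0,-25,0,0,0,60],[0,0,-25,0,0,0,60],[0,0,-20,0,0,0,60],[0,0,0,0,0,0,60]]' 40 ;python3 m.py
python3 - <<'E'
from h import *
import cv2
s=readout.read_state();b=np.array([.606,-.2225,.105]);print((s["tcp_rot"].T@(b-s["position"])*1000).round(1))
c=eyes.camera("wrist");cv2.imwrite("pics/w2.png",cv2.resize(c["color"][:,:,::-1],(800,600),interpolation=cv2.INTER_CUBIC))
print("pred button",(fproj(c,(.606,-.2225,.092))/.64).round())
E
```

```text
t: 24.45
position: [0.5026, -0.1973, 0.1907]
tcp_rot: [[-0.747, -0.665, 0.005], [-0.665, 0.747, -0.003], [-0.002, -0.005, -1.0]]
contact_force: [-0.3, -0.1, -0.0]
width: 0.705
grip_force: 0.0
t 24.45 force tool [0.3 0.1 0. ] r 0.1056 ang deg 76.4 rad 1.333 yaw 131.7 spring 7.0 grip 0.0
button row 278.49
[-60.7 -88.1  84.2]
pred button [247. 398.]
```

View pics/w2.png

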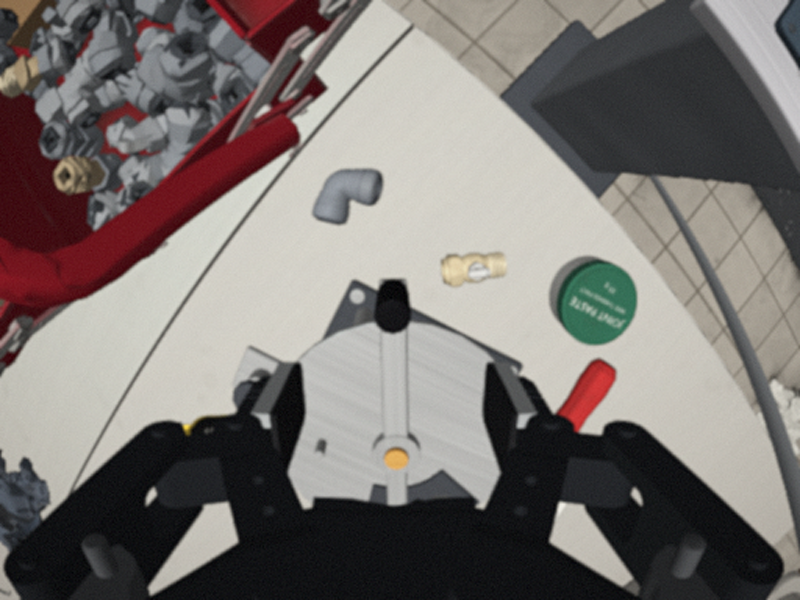

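The wrist view shows the lever still cocked, with the knob at (394,312) and stem cap at (396,458), and the fingers clear of it. The dark button beside the left finger, near (245,393), matches the predicted spot.

```bash
python3 -m crank '[[-15,-22,0,0,0,0,0],[-15,-22,0,0,0,0,0],[-15,-22,0,0,0,0,0],[-15.5,-22,0,0,0,0,0],[0,0,0,0,0,0,0],[0,0,25,0,0,0,0],[0,0,25,0,0,0,0],[0,0,22,0,0,0,0],[0,0,0,0,0,0,0],[0,0,0,0,0,0,0]]' 40
python3 - <<'E'
from h import *
import cv2
for n,(a,b) in(("side",(220,220)),("scene",(200,210))):
    c=eyes.camera(n)["color"][a:a+90,b:b+120,::-1];cv2.imwrite(f"pics/p_{n}.png",cv2.resize(c,(480,360),interpolation=cv2.INTER_CUBIC))
cv2.imwrite("pics/p.png",np.hstack([cv2.resize(cv2.imread(f"pics/p_{n}.png"),(400,300)) for n in("side","scene")]))
E
```

```text
t: 25.8
position: [0.6045, -0.222, 0.1164]
tcp_rot: [[-0.747, -0.665, 0.0], [-0.665, 0.747, -0.0], [-0.0, -0.0, -1.0]]
contact_force: [-0.2, -0.4, 0.4]
width: -0.001
grip_force: 0.0
```

View pics/p.png

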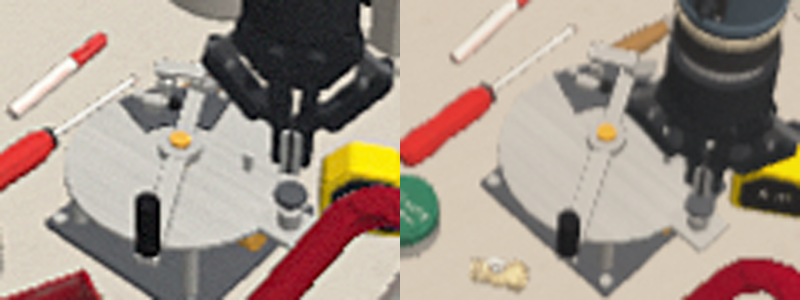

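Both views show the shut fingertips right above the button with the lever cocked. Pressing now.

```bash
python3 -m crank '[[0,0,10,0,0,0,0],[0,0,10,0,0,0,0],[0,0,5,0,0,0,0],[0,0,3,0,0,0,0],[0,0,3,0,0,0,0],[0,0,2,0,0,0,0],[0,0,0,0,0,0,0],[0,0,0,0,0,0,0],[0,0,0,0,0,0,0],[0,0,0,0,0,0,0]]' 40
python3 - <<'E'
from h import *
import cv2
c=eyes.camera("side")["color"][210:310,195:345,::-1];cv2.imwrite("pics/q.png",cv2.resize(c,(600,400),interpolation=cv2.INTER_CUBIC))
E
```

```text
t: 27.15
position: [0.6046, -0.222, 0.0826]
tcp_rot: [[-0.747, -0.665, -0.001], [-0.665, 0.747, 0.0], [0.0, 0.001, -1.0]]
contact_force: [-0.6, 0.4, 1.9]
width: -0.001
grip_force: 1.5
```

View pics/q.png

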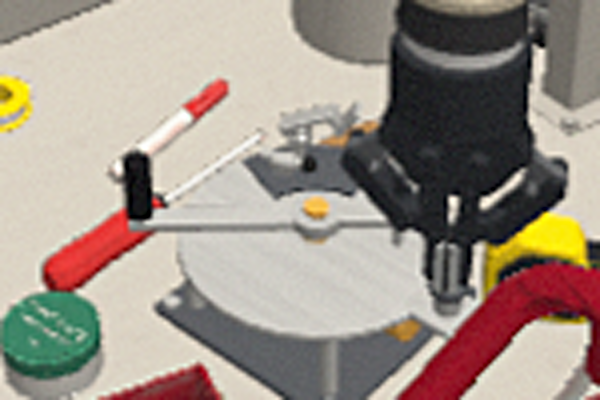

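The lever has flown fully shut, with the knob back at (138,185) in this crop. Next I'll lift clear so the button comes up.

```bash
python3 -m crank '[[0,0,-5,0,0,0,0],[0,0,-10,0,0,0,0],[0,0,-20,0,0,0,0],[0,0,-25,0,0,0,0],[0,0,-25,0,0,0,0],[0,0,-25,0,0,0,0],[0,0,0,0,0,0,0],[0,0,0,0,0,0,0],[0,0,0,0,0,0,0],[0,0,0,0,0,0,0]]' 40;python3 m.py
python3 - <<'E'
from h import *
import cv2
c=eyes.camera("side")["color"][210:310,195:345,::-1];cv2.imwrite("pics/r.png",cv2.resize(c,(600,400),interpolation=cv2.INTER_CUBIC))
E
```

```text
t: 28.45
position: [0.6042, -0.2218, 0.1912]
tcp_rot: [[-0.747, -0.665, -0.002], [-0.665, 0.747, 0.001], [0.001, 0.002, -1.0]]
contact_force: [-0.6, -0.4, 0.8]
width: 0.004
grip_force: 0.0
t 28.45 force tool [ 0.7  0.1 -0.8] r 0.0987 ang deg 137.8 rad 2.405 yaw 131.7 spring 10.2 grip 0.0
button row 278.5
```

View pics/r.png

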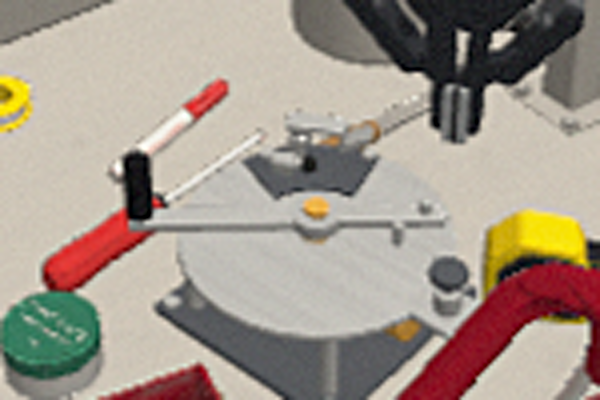

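The lever is shut, the button is up at (449,275), the tools look unmoved, and the gripper is clear. Handing in.

```bash
python3 -c "
from rig import env;print(env.job_done())"
```

```text
the job is handed in; nothing more can be done
None
```

The valve test is done and handed in at about 28 s: the catch held the cocked lever on its own, pressing the trip button sent it fully shut, and the button came back up, with the buffer not rammed and the nearby tools unmoved as far as the final pictures show.

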